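Find the hidden catch of the grow-tent controller's battery drawer

ROBOT

A 6-joint arm with a two-finger parallel gripper is mounted at the origin on the work surface. World frame = base frame: x ahead of the robot, y to its left, z up, the work surface at z = 0. Lengths are in mm, angles in rad, forces in N, time in s.
With the tool pointing down it reaches from about 250 to 725 mm from the base axis. Payload 9.7 kg.
Tool frame: the origin (TCP) lies on the centre line of the jaws, within the pads' length; the fingertips stand 14 mm ahead of it and the grasp point (between the pads) lies 5 mm behind it; y points along the fingers, x is the direction in which the jaws open and shut, and the axes are right-handed (so a half turn about y gives the same grasp; the last joint's range is limited). The gripper opens to 85 mm and grips with 20 to 120 N. Pads are 22 mm wide; open, the fingers measure 114 mm over their backs; the gripper's body (76 mm by 85 mm) begins 54 mm behind the grasp point. The pads swing forward as they close: fully open they stand 13 mm farther back than shut.
Start: joints at [1.195, 0.087, 0.176, 1.66, 0, 1.571], TCP at [201.856, 511.616, 245.284] pointing down, gripper open.
Joint ranges: [-3.13, 3.13], [-0.85, 1.81], [-1.15, 1.24], [-2.2, 2.28], [-1.44, 1.52], [-3.14, 3.14]. Speed limits (rad/s): [2.22, 2.22, 2.57, 3.14, 3.14, 3.14].

INTERFACE

Orientations are given as [roll, pitch, yaw] about the fixed x, y, z axes, in that order (R = Rz(yaw) Ry(pitch) Rx(roll)).
In Python, from cell import monitor, vision, manip, spotter gives the robot as it stands. The module is installed in compiled form; this text tells all that it offers.
- The arm moves only by the tool step_arm, never from a script. Its argument "series" is a list of rows, each an object of numbers: "rx", "ry", "rz": the turn, a rotation vector about the tool's x, y, z in rad; "tx", "ty", "tz": the shift along the tool's x, y, z in units of 40 mm (1.0 is 40 mm); "jaw": the closure, from 0 (fully open) to 1 (shut). In form: [{"rx": .., "ry": .., "rz": .., "tx": .., "ty": .., "tz": .., "jaw": ..}, ...]. A call has 1 to 12 rows; each row is the pose to reach, as a shift and turn from the pose measured when the call began, along the tool's axes at that moment; what a row does not reach only later rows make up. A row lasts 1/12 s, in which the tool goes at most 41.7 mm and 7.16 degrees, less where a joint would pass 70% of its speed; a pose out of reach is approached as far as the arm can. A call with a gripper value outside its range is refused whole. The fingers move at their own pace and stop on an object; "newtons" is the grip in N (left out, the last holds). Time passes only in rows, so rows that repeat a pose let the fingers close. It gives the time, the measured TCP pose, the force and the opening at its end, in the units of the state.
- monitor.observe(): the state, without advancing time (a new reading comes with each control period).
- vision.capture(name): name is "scene" or "side" or "wrist"; returns a dict with "image" (420x560x3 uint8, red, green, blue), "mtx" (3x3 intrinsics, pixels), "distortion" ([k1, k2, p1, p2, k3] as OpenCV has them; the pictures are not rectified), "R" (3x3) and "t" (3): a world point X has camera coordinates R X + t; the wrist camera has in their place "tool_from_camera" (4x4, takes a point from camera to tool coordinates, whose origin is the TCP and whose axes are the tool frame's). Camera axes: x right, y down, z forward; pixel columns grow to the right and rows downward; lengths in mm; the calibration is good to about 2 mm. A picture is of the moment at which its call begins: read the wrist's pose just before it. There is no depth.
- manip.sign_off(): hands the job in, once; it reports no verdict.
Trained networks look in a picture, given as the dict that the camera call returned (one of the last four; its "shot" number tells which), for a name from the list of things; names that differ only in an ending like _2 or _b are one class to them, and where a whole thing is asked for, a point or a joint stands for the part that bears it (a point fixed in the world has none). Each returns a list of dicts, best first, with "confidence" (0 to 1); they miss things now and then, are a little off and sometimes report something else, mostly with a low value. They report only what shows in the picture. A call takes as long as a camera call.
- spotter.boxes_of(picture, name): "xy" ([column, row] as shares, 0 to 1, of the picture: columns of its width, rows of its height, amid what is visible of it).
The state is a dict: "t": time; "joint_positions": joint angles; "qvel": joint speeds; "tau": joint torques, N m; "tcp_pos": TCP position; "eef_rot": TCP orientation; "force": force on the tool from outside, world axes, zero at the start; "moment": the same for the moment, N m; "width": finger opening in mm.
Only numpy, scipy, OpenCV 4.12 (cv2) and the standard library are available. Lean on these libraries where they do the work, as an engineer would, in place of code of your own. Each camera call takes 0.05 s, during which the arm holds its last target.

TASK

The climate controller's battery drawer is held shut by a catch hidden under one of the six identical flush square fields in its flat top, and only touch tells which. Feel across the fields with the fingertips, pressing gently on one after another until one gives way, press that one in so that the drawer springs fully out, then move clear and leave the drawer out. Grasp and lift nothing, and leave the jar, tin, pot, cup, bottle, trowel and box where they stand.

Things in the scene. Friction and masses are not known exactly. Their poses are not given: they have to be found in the camera images.
- controller: Grey plastic climate controller, fixed to the bench: 240 deep (x), 236 wide (y), 80 high (z), mm. Origin on the bench below the middle of its six fields; x from -85 (front, with the drawer) to +155 (back), y from -118 to +118, z up; the flat top is at z = 80. Behind x = 90 the top is a plain rear deck where a jar and a tin stand.
- panel (a point): Point on the flat top amid the six fields; axes as the controller's. The fields are identical 50 x 50 mm squares, flush with the top, with a 2.5 mm dark seam all round, centred at x = -35 or +35 and y = -70, 0 or +70 from here. Five are rigid blanks; one, a different one each time, is the catch, which gives way downward. Press wholly inside a field: the rim is rigid.
- catch (a joint): Travel of the hidden catch, m: 0 at rest, flush with the top; grows as it is pressed down, 0.007 at its stop. A spring returns it: it starts to move at about 2 N and takes about 5 N at the stop. It lets the drawer go at about 0.0035 to 0.004.
- drawer (a joint): Position of the battery drawer in the front face, m: 0 shut and latched, 0.040 fully out. Once let go, its own spring (about 4 N) slides it out along the controller's -x in about half a second, and it stays out; pushing it back in does not latch it again.
- seed_jar: Small closed jar, 40 across and 45 high, standing on the controller's rear deck (mm); loose; origin at the centre of its underside, z up. A bystander, to be left alone.
- tin: Small closed metal tin, 44 across and 36 high, standing on the controller's rear deck (mm); loose; origin at the centre of its underside, z up. A bystander, to be left alone.
- pot: Black seedling pot, 72 across and 66 high (sprout to 93), on the bench left of the controller (mm); loose; origin at the centre of its underside, z up. A bystander, to be left alone.
- cup: White plastic cup, 68 across and 75 high, on the bench right of the controller (mm); loose; origin at the centre of its underside, z up. A bystander, to be left alone.
- bottle: White bottle with a black cap, 60 across and 150 high, on the bench farther right (mm); loose; origin at the centre of its underside, z up. A bystander, to be left alone.
- trowel: Flat trowel with a wooden handle, 190 long, lying on the bench left of the pot (mm); loose; origin at the middle of its length, on its underside, z up. A bystander, to be left alone.
- label_box: Cardboard box 40 x 60 x 45, on the bench behind the pot (mm); loose; origin at the centre of its underside, z up. A bystander, to be left alone.

How it is judged (in metres and radians):
On the way:
1. the hidden catch is pressed in far enough to let the drawer go (3.5 mm) (value of joint catch above 0.0035 m).
At the end, for the whole second after the job is handed in: the drawer is out by at least 35 of its 40 mm, the catch is back up within 2 mm of flush, and every bystander stands within 25 mm of where it was (value of joint drawer above 0.035 m and value of joint catch below 0.002 m and distance of each of seed_jar, tin, pot, cup, bottle, trowel, label_box from where it was at the start of the episode below 0.025 m); the robot touches nothing.
It fails at once if a bystander is shifted by more than 25 mm (distance of any of seed_jar, tin, pot, cup, bottle, trowel, label_box from where it was at the start of the episode above 0.025 m).
It fails at once if a bystander is tipped (angle between any of seed_jar, tin, pot, cup, bottle, trowel, label_box's own z axis and vertical above 0.5 rad).
It fails at once if a bystander is lifted by more than 15 mm (height (world z) of any of seed_jar, tin above 0.095 m or height (world z) of any of pot, cup, bottle, trowel, label_box above 0.015 m).
It fails at once if the robot pushes on something with more than 70 N (contact force between any of the fingers, the arm and anything else above 70 N).
It also fails if it takes over 64 s, if anything falls off the work surface, if the arm or the gripper's body presses on something with over 40 N, if the wrist force passes 120 N, or if a joint passes its speed limit or range.

## Working session

There is one attempt and no reset: what is moved stays moved. The work goes in short steps, Python scripts to look and compute and a tool call to move; the robot and the scene stay as the last step left them, time stands still between calls to the robot, and variables do not carry over. Pictures are saved under pics/ and viewed, and the job is handed in when it is done.

Besides the shell and the picture viewer there is one more tool, called after "Emit:" in YAML: its name, and indented under it one key for each argument. step_arm: Moves the arm, as the interface text tells. Its arguments: {"type":"object","properties":{"series":{"type":"array"},"newtons":{"type":"number"}},"required":["series"]}

```bash
mkdir -p pics
python3 - <<'E'
from cell import monitor, vision, manip, spotter
import cv2
s=monitor.observe()
for k,v in s.items(): print(k,v)
for n in ["scene","side"]:
    p=vision.capture(n); cv2.imwrite(f"pics/{n}0.png",p["image"][:,:,::-1])
    print(n,p["mtx"],p["distortion"],p["R"],p["t"])
    for o in ["controller","seed_jar","tin","pot","cup"]:
        print(o,[(r["xy"],r["confidence"]) for r in spotter.boxes_of(p,o)][:2])
E
```

```text
t 0.0
joint_positions [1.19499534e+00 8.74383367e-02 1.75146183e-01 1.65978842e+00
 4.22047648e-05 1.57079478e+00]
qvel [-8.72936283e-04  3.12637360e-04  1.63244586e-03  4.51519419e-05
 -1.51341347e-04  7.32591545e-04]
tau [-1.64721663e-03 -5.20386779e+01  4.64807832e+01  1.63442502e-02
 -9.31343016e-05  1.87779887e-05]
tcp_pos [201.77435645 511.43239586 244.60118581]
eef_rot [-1.57075412e+00  1.28425027e-03  1.19499689e+00]
force [-0.63970387  0.50037858  0.83012902]
moment [-0.00141223 -0.06614467  0.02937801]
width 85.37742550078828
scene [[455.45904134   0.         276.31765233]
 [  0.         455.45904134 205.68211788]
 [  0.           0.           1.        ]] [-0.08609493  0.          0.          0.          0.        ] [[ 0.18679043  0.98236323 -0.00847479]
 [ 0.85158226 -0.1662123  -0.49717313]
 [-0.48981322  0.0856502  -0.86760997]] [-139.25170256 -483.66633615 1670.76480428]
controller [([0.4257, 0.5312], 0.58)]
seed_jar [([0.4591, 0.5362], 0.77)]
tin [([0.3936, 0.5574], 0.74)]
pot [([0.5409, 0.48], 0.64)]
cup [([0.3118, 0.5212], 0.56)]
side [[380.95669796   0.         278.481585  ]
 [  0.         380.95669796 212.02340027]
 [  0.           0.           1.        ]] [-0.05909864  0.          0.          0.          0.        ] [[ 0.95291682 -0.30259108  0.01970201]
 [-0.2069809  -0.69655358 -0.6870022 ]
 [ 0.22160425  0.65057801 -0.72638819]] [-559.97969105  205.52729262  769.40498236]
controller [([0.5262, 0.6581], 0.85)]
seed_jar [([0.5804, 0.5336], 0.6)]
tin [([0.627, 0.6167], 0.77)]
pot [([0.4795, 0.4845], 0.91), ([0.5391, 0.4838], 0.27)]
cup [([0.5737, 0.8264], 0.57)]
```

View pics/scene0.png

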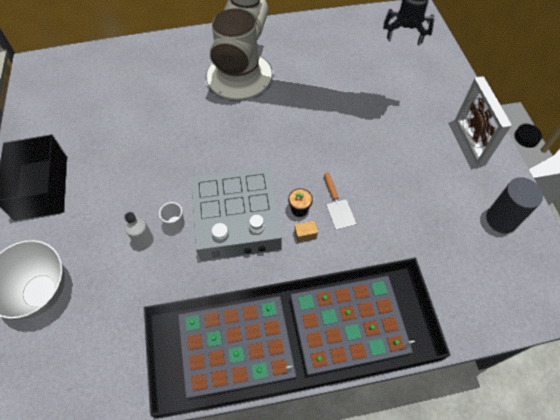

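View pics/side0.png

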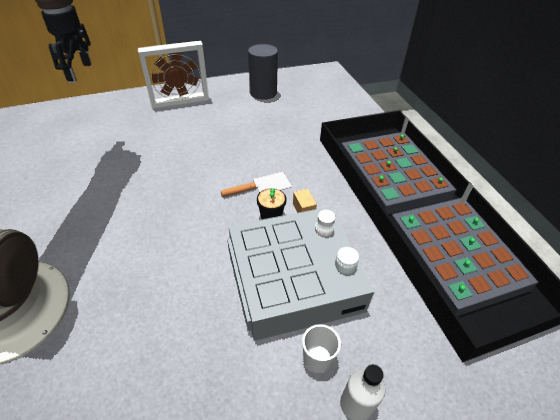

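```bash
cat > h.py <<'E'
import numpy as np,cv2
from scipy.optimize import least_squares
def proj(p,X):
    rv,_=cv2.Rodrigues(p["R"]); return cv2.projectPoints(np.asarray(X,float).reshape(-1,1,3),rv,p["t"],p["mtx"],p["distortion"])[0][:,0]
def ray(p,uv,z):
    n=cv2.undistortPoints(np.array([[uv]],float),p["mtx"],p["distortion"])[0,0]
    R=np.array(p["R"]);t=np.array(p["t"]); d=R.T@np.array([n[0],n[1],1]); c=-R.T@t
    return c+d*(z-c[2])/d[2]
E
python3 - <<'E'
from cell import monitor, vision, manip, spotter
from h import *
guess={"scene":[(208,188),(233,185),(257,182),(210,209),(235,206),(259,203)],"side":[(272,293),(263,264),(256,238),(308,286),(297,257),(287,232)]}
loc=np.array([(x,y) for x in(-35,35) for y in(-70,0,70)],float)
ps={};obs={}
for n in guess:
    p=vision.capture(n);ps[n]=p
    im=p["image"]; g=cv2.cvtColor(im,cv2.COLOR_RGB2GRAY)
    # refine by per-camera ground intersect then rigid fit
    W=np.array([ray(p,u,80)[:2] for u in guess[n]])
    print(n,np.round(W,0).tolist())
    obs[n]=np.array(guess[n],float)
def pts(v,L):
    c,s=np.cos(v[2]),np.sin(v[2]); return np.c_[v[0]+c*L[:,0]-s*L[:,1],v[1]+s*L[:,0]+c*L[:,1],np.full(len(L),80.)]
for sel in (["scene"],["side"],["scene","side"]):
    f=lambda v:np.concatenate([(proj(ps[n],pts(v,loc))-obs[n]).ravel() for n in sel])
    r=least_squares(f,[500,0,0]); print(sel,r.x,np.abs(r.fun).max())
# refine: seam darkness maximise
q=[(a,b) for a in np.linspace(-26,26,27) for b in(-26,26)]+[(b,a) for a in np.linspace(-26,26,27) for b in(-26,26)]
S=np.array([(l[0]+a,l[1]+b) for l in loc for a,b in q])
from scipy.optimize import minimize
def cost(v,sel):
    t=0
    for n in sel:
        g=cv2.GaussianBlur(cv2.cvtColor(ps[n]["image"],cv2.COLOR_RGB2GRAY),(0,0),.7)
        u=proj(ps[n],pts(v,S)).astype(np.float32)
        t+=cv2.remap(g.astype(np.float32),u[:,0],u[:,1],cv2.INTER_LINEAR).mean()
    return t
for sel in (["scene"],["side"],["scene","side"]):
    m=minimize(cost,r.x,args=(sel,),method="Nelder-Mead",options=dict(initial_simplex=r.x+np.array([[0,0,0],[4,0,0],[0,4,0],[0,0,.04]])))
    print(sel,m.x,m.fun,cost(r.x,sel))
v=m.x
for n in ps:
    im=ps[n]["image"][:,:,::-1].copy()
    for u in proj(ps[n],pts(v,S)): cv2.circle(im,tuple(int(round(a)) for a in u),0,(0,0,255),-1)
    for i,u in enumerate(proj(ps[n],pts(v,loc))): cv2.putText(im,str(i),tuple(int(a) for a in u),0,.4,(0,0,255))
    c=obs[n].mean(0).astype(int); cv2.imwrite(f"pics/fit_{n}.png",cv2.resize(im[c[1]-70:c[1]+80,c[0]-95:c[0]+105],None,fx=4,fy=4))
print(np.round(pts(v,loc),1).tolist())
for nm in ["seed_jar","tin","pot","cup","bottle","label_box","trowel"]:
  h={"seed_jar":102,"tin":98,"pot":40,"cup":38,"bottle":75,"label_box":22,"trowel":10}[nm]
  for n in ps:
    b=spotter.boxes_of(ps[n],nm)
    if b: print(nm,n,b[0]["confidence"],np.round(ray(ps[n],(b[0]["xy"][0]*560,b[0]["xy"][1]*420),h),0))
E
```

```text
scene [[522.0, -161.0], [526.0, -87.0], [530.0, -16.0], [594.0, -163.0], [598.0, -91.0], [601.0, -22.0]]
side [[522.0, -160.0], [524.0, -90.0], [529.0, -21.0], [593.0, -166.0], [596.0, -94.0], [598.0, -24.0]]
['scene'] [ 5.62006982e+02 -9.01526406e+01 -5.36085464e-02] 0.8727185701307292
['side'] [ 5.60495594e+02 -9.25006143e+01 -4.36640509e-02] 0.7449957097998663
['scene', 'side'] [ 5.60996465e+02 -9.14927887e+01 -4.70077100e-02] 1.2762897322396327
['scene'] [ 5.61331200e+02 -9.22482283e+01 -3.77629167e-02] 130.33021545410156 131.26227
['side'] [ 5.59841347e+02 -9.09704431e+01 -3.61012854e-02] 137.9552001953125 146.0563
['scene', 'side'] [ 5.59998221e+02 -9.13697523e+01 -3.66819500e-02] 270.50579833984375 277.31857
[[522.5, -160.0, 80.0], [525.0, -90.1, 80.0], [527.6, -20.1, 80.0], [592.4, -162.6, 80.0], [595.0, -92.7, 80.0], [597.5, -22.7, 80.0]]
seed_jar scene 0.53 [685. -37. 102.]
seed_jar side 0.84 [677. -46. 102.]
tin scene 0.51 [ 685. -145.   98.]
tin side 0.57 [ 691. -141.   98.]
pot scene 0.96 [589. 105.  40.]
pot side 0.7 [601. 106.  40.]
cup scene 0.68 [ 571. -275.   38.]
cup side 0.72 [ 583. -271.   38.]
bottle scene 0.75 [ 626. -373.   75.]
bottle side 0.66 [ 606. -377.   75.]
label_box scene 0.56 [686.  93.  22.]
label_box side 0.77 [688. 106.  22.]
trowel scene 0.79 [626. 213.  10.]
trowel side 0.96 [614. 213.  10.]
```

View pics/fit_side.png

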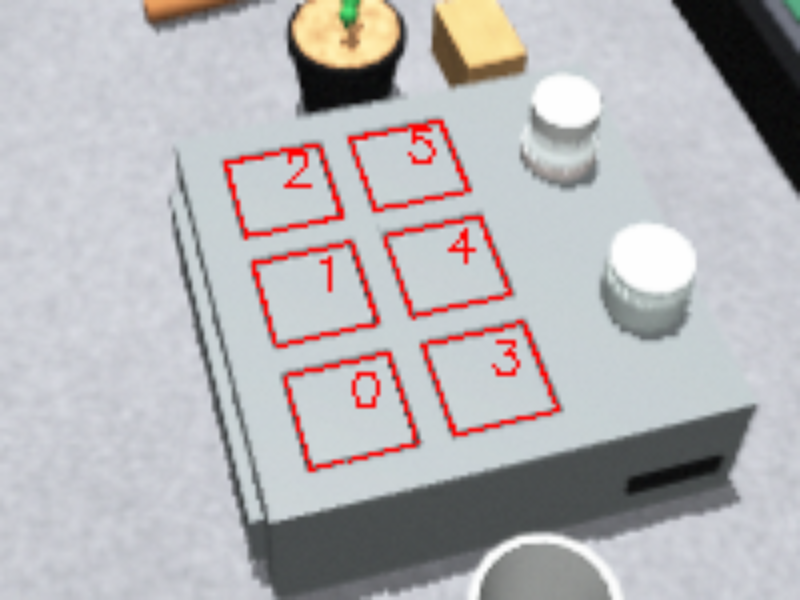

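View pics/fit_scene.png

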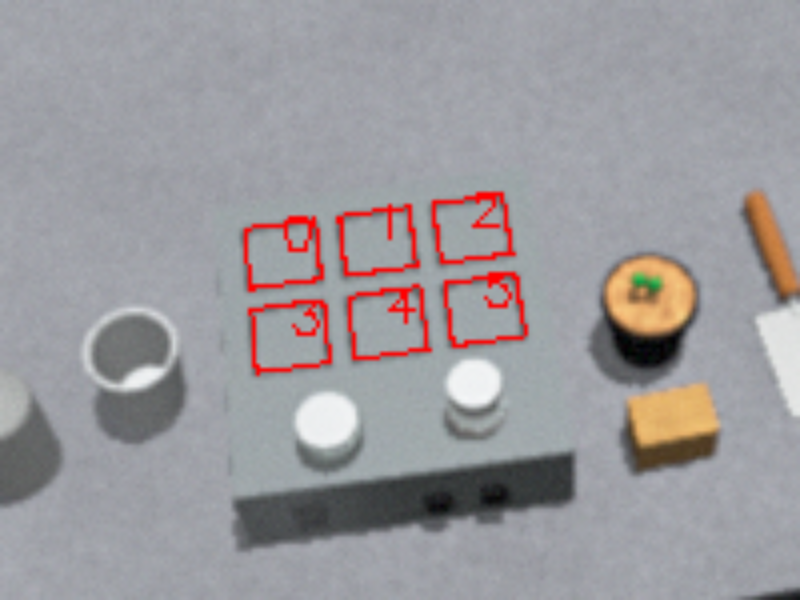

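Emit:
step_arm:
  series:
    - {"tx": -1, "tz": -1.3, "ry": 0.12, "jaw": 1}
    - {"tx": -1.9, "tz": -2.5, "ry": 0.24, "jaw": 1}
    - {"tx": -2.8, "tz": -3.7, "ry": 0.36, "jaw": 1}
    - {"tx": -3.5, "tz": -4.7, "ry": 0.48, "jaw": 1}
    - {"tx": -4.2, "tz": -5.6, "ry": 0.58, "jaw": 1}
    - {"tx": -4.9, "tz": -6.5, "ry": 0.68, "jaw": 1}
    - {"tx": -5.6, "tz": -7.4, "ry": 0.78, "jaw": 1}
    - {"tx": -6.3, "tz": -8.3, "ry": 0.88, "jaw": 1}
    - {"tx": -7, "tz": -9.3, "ry": 0.98, "jaw": 1}
    - {"tx": -7.6, "tz": -10.1, "ry": 1.08, "jaw": 1}
    - {"tx": -8.2, "tz": -10.9, "ry": 1.18, "jaw": 1}
    - {"tx": -8.8, "tz": -11.7, "ry": 1.23, "jaw": 1}

```text
invalid input
```

Emit:
step_arm:
  series:
    - {"rx": 0, "ry": 0.12, "rz": 0, "tx": -1, "ty": 0, "tz": -1.3, "jaw": 1}
    - {"rx": 0, "ry": 0.24, "rz": 0, "tx": -1.9, "ty": 0, "tz": -2.5, "jaw": 1}
    - {"rx": 0, "ry": 0.36, "rz": 0, "tx": -2.8, "ty": 0, "tz": -3.7, "jaw": 1}
    - {"rx": 0, "ry": 0.48, "rz": 0, "tx": -3.5, "ty": 0, "tz": -4.7, "jaw": 1}
    - {"rx": 0, "ry": 0.58, "rz": 0, "tx": -4.2, "ty": 0, "tz": -5.6, "jaw": 1}
    - {"rx": 0, "ry": 0.68, "rz": 0, "tx": -4.9, "ty": 0, "tz": -6.5, "jaw": 1}
    - {"rx": 0, "ry": 0.78, "rz": 0, "tx": -5.6, "ty": 0, "tz": -7.4, "jaw": 1}
    - {"rx": 0, "ry": 0.88, "rz": 0, "tx": -6.3, "ty": 0, "tz": -8.3, "jaw": 1}
    - {"rx": 0, "ry": 0.98, "rz": 0, "tx": -7, "ty": 0, "tz": -9.3, "jaw": 1}
    - {"rx": 0, "ry": 1.08, "rz": 0, "tx": -7.6, "ty": 0, "tz": -10.1, "jaw": 1}
    - {"rx": 0, "ry": 1.18, "rz": 0, "tx": -8.2, "ty": 0, "tz": -10.9, "jaw": 1}
    - {"rx": 0, "ry": 1.23, "rz": 0, "tx": -8.8, "ty": 0, "tz": -11.7, "jaw": 1}
  newtons: 20

```text
t: 2.4
tcp_pos: [463.7, 83.2, 245.6]
eef_rot: [-1.571, -0.001, -0.041]
force: [0.6, 0.4, -0.5]
width: 0.1
```

Emit:
step_arm:
  series:
    - {"rx": 0, "ry": 0, "rz": 0, "tx": 0.6, "ty": 0.3, "tz": -0.8, "jaw": 1}
    - {"rx": 0, "ry": 0, "rz": 0, "tx": 1.2, "ty": 0.8, "tz": -1.7, "jaw": 1}
    - {"rx": 0, "ry": 0, "rz": 0, "tx": 1.7, "ty": 1.5, "tz": -2.515, "jaw": 1}
    - {"rx": 0, "ry": 0, "rz": 0, "tx": 1.7, "ty": 2.2, "tz": -2.515, "jaw": 1}
    - {"rx": 0, "ry": 0, "rz": 0, "tx": 1.7, "ty": 2.7, "tz": -2.515, "jaw": 1}
    - {"rx": 0, "ry": 0, "rz": 0, "tx": 1.7, "ty": 3.0, "tz": -2.515, "jaw": 1}
    - {"rx": 0, "ry": 0, "rz": 0, "tx": 1.7, "ty": 3.0, "tz": -2.515, "jaw": 1}
    - {"rx": 0, "ry": 0, "rz": 0, "tx": 1.7, "ty": 3.0, "tz": -2.515, "jaw": 1}
    - {"rx": 0, "ry": 0, "rz": 0, "tx": 1.7, "ty": 3.0, "tz": -2.515, "jaw": 1}

```text
t: 3.15
tcp_pos: [528.3, -19.6, 127.6]
eef_rot: [-1.571, -0.003, -0.04]
force: [0.7, 0.5, 1.4]
width: 0.1
```

Run:
```python
from cell import monitor, vision
import cv2
print(monitor.observe())
for n in ("side","wrist"):
    p=vision.capture(n); im=p["image"][:,:,::-1]
    cv2.imwrite(f"pics/{n}1.png", im if n=="wrist" else cv2.resize(im[160:340,170:410],None,fx=3,fy=3))
```

```text
{'t': 3.15, 'joint_positions': array([-3.71417344e-02,  2.02964422e-02, -1.20678711e-01,  1.42646275e+00,
        2.71367430e-04,  1.57349624e+00]), 'qvel': array([ 0.00023934, -0.00626   ,  0.00752273, -0.00235725, -0.00012535,
       -0.00169955]), 'tau': array([-2.82897083e-01, -4.69175577e+01,  4.56573164e+01, -2.91696534e-02,
       -6.49232577e-03,  1.83794225e-03]), 'tcp_pos': array([528.28441743, -19.55683581, 127.56180093]), 'eef_rot': array([-1.57051589, -0.00335768, -0.03984166]), 'force': array([0.67290879, 0.50143824, 1.4331869 ]), 'moment': array([-0.03601175, -0.00549448, -0.02768791]), 'width': 0.0709843770550623}
```

View pics/side1.png

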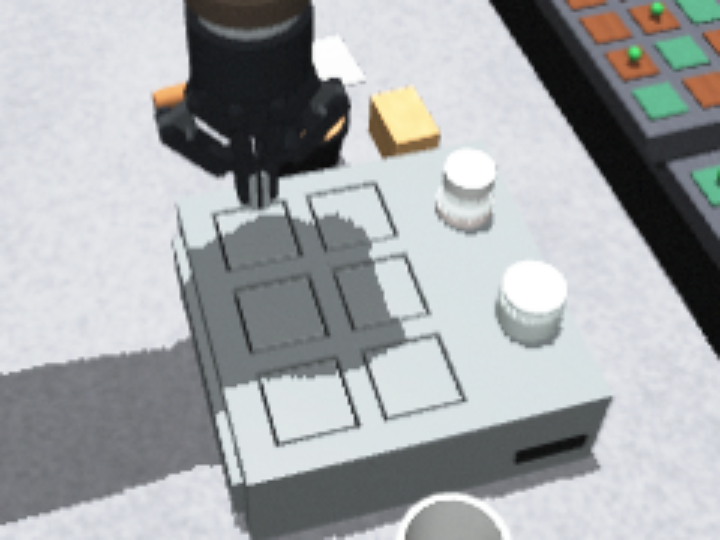

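View pics/wrist1.png

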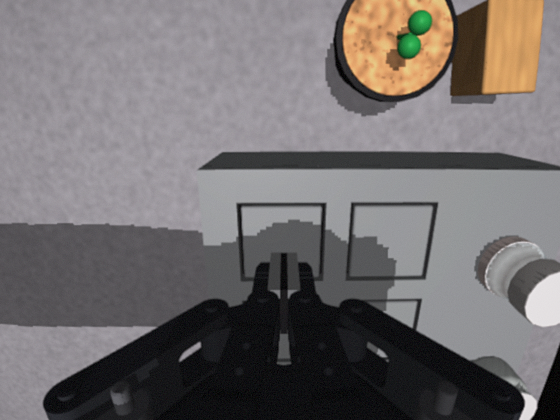

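Emit:
step_arm:
  series:
    - {"rx": 0, "ry": 0, "rz": 0, "tx": 0, "ty": 0.3, "tz": 0, "jaw": 1}
    - {"rx": 0, "ry": 0, "rz": 0, "tx": 0, "ty": 0.55, "tz": 0, "jaw": 1}
    - {"rx": 0, "ry": 0, "rz": 0, "tx": 0, "ty": 0.65, "tz": 0, "jaw": 1}
    - {"rx": 0, "ry": 0, "rz": 0, "tx": 0, "ty": 0.72, "tz": 0, "jaw": 1}
    - {"rx": 0, "ry": 0, "rz": 0, "tx": 0, "ty": 0.75, "tz": 0, "jaw": 1}
    - {"rx": 0, "ry": 0, "rz": 0, "tx": 0, "ty": 0.75, "tz": 0, "jaw": 1}
    - {"rx": 0, "ry": 0, "rz": 0, "tx": 0, "ty": 0.75, "tz": 0, "jaw": 1}

```text
t: 3.83
tcp_pos: [528.6, -19.6, 97.7]
eef_rot: [-1.571, -0.004, -0.04]
force: [0.9, -0.1, 0.8]
width: -0.0
```

Free at 97.7; approach in 0.5 mm steps.

Emit:
step_arm:
  series:
    - {"rx": 0, "ry": 0, "rz": 0, "tx": 0, "ty": 0.03, "tz": 0, "jaw": 1}
    - {"rx": 0, "ry": 0, "rz": 0, "tx": 0, "ty": 0.06, "tz": 0, "jaw": 1}
    - {"rx": 0, "ry": 0, "rz": 0, "tx": 0, "ty": 0.08, "tz": 0, "jaw": 1}
    - {"rx": 0, "ry": 0, "rz": 0, "tx": 0, "ty": 0.08, "tz": 0, "jaw": 1}

```text
t: 4.17
tcp_pos: [528.6, -19.6, 94.4]
eef_rot: [-1.571, -0.004, -0.04]
force: [0.8, 0.1, -1.0]
width: -0.5
```

Emit:
step_arm:
  series:
    - {"rx": 0, "ry": 0, "rz": 0, "tx": 0, "ty": 0.02, "tz": 0, "jaw": 1}
    - {"rx": 0, "ry": 0, "rz": 0, "tx": 0, "ty": 0.025, "tz": 0, "jaw": 1}
    - {"rx": 0, "ry": 0, "rz": 0, "tx": 0, "ty": 0.025, "tz": 0, "jaw": 1}

```text
t: 4.42
tcp_pos: [528.6, -19.6, 94.1]
eef_rot: [-1.57, -0.004, -0.04]
force: [-1.4, -1.0, 4.8]
width: -0.2
```

Emit:
step_arm:
  series:
    - {"rx": 0, "ry": 0, "rz": 0, "tx": 0, "ty": 0.02, "tz": 0, "jaw": 1}
    - {"rx": 0, "ry": 0, "rz": 0, "tx": 0, "ty": 0.025, "tz": 0, "jaw": 1}
    - {"rx": 0, "ry": 0, "rz": 0, "tx": 0, "ty": 0.025, "tz": 0, "jaw": 1}

```text
t: 4.67
tcp_pos: [528.7, -19.6, 94.1]
eef_rot: [-1.571, -0.005, -0.04]
force: [-3.0, 1.0, 6.9]
width: 0.1
```

Field 2 is rigid: 94.1 mm, 7 N, no travel. On to field 1.

Emit:
step_arm:
  series:
    - {"rx": 0, "ry": 0, "rz": 0, "tx": 0, "ty": -0.2, "tz": 0, "jaw": 1}
    - {"rx": 0, "ry": 0, "rz": 0, "tx": 0, "ty": -0.2, "tz": -0.6, "jaw": 1}
    - {"rx": 0, "ry": 0, "rz": 0, "tx": 0, "ty": -0.2, "tz": -1.2, "jaw": 1}
    - {"rx": 0, "ry": 0, "rz": 0, "tx": 0, "ty": -0.2, "tz": -1.75, "jaw": 1}
    - {"rx": 0, "ry": 0, "rz": 0, "tx": 0, "ty": -0.15, "tz": -1.75, "jaw": 1}
    - {"rx": 0, "ry": 0, "rz": 0, "tx": 0, "ty": -0.05, "tz": -1.75, "jaw": 1}
    - {"rx": 0, "ry": 0, "rz": 0, "tx": 0, "ty": -0.02, "tz": -1.75, "jaw": 1}
    - {"rx": 0, "ry": 0, "rz": 0, "tx": 0, "ty": -0.02, "tz": -1.75, "jaw": 1}

```text
t: 5.33
tcp_pos: [525.7, -88.9, 94.4]
eef_rot: [-1.57, -0.004, -0.039]
force: [-0.3, 1.2, -0.1]
width: 0.0
```

Emit:
step_arm:
  series:
    - {"rx": 0, "ry": 0, "rz": 0, "tx": 0, "ty": 0.02, "tz": 0, "jaw": 1}
    - {"rx": 0, "ry": 0, "rz": 0, "tx": 0, "ty": 0.025, "tz": 0, "jaw": 1}
    - {"rx": 0, "ry": 0, "rz": 0, "tx": 0, "ty": 0.025, "tz": 0, "jaw": 1}

```text
t: 5.58
tcp_pos: [525.8, -88.5, 94.1]
eef_rot: [-1.571, -0.005, -0.038]
force: [-2.1, -2.1, 5.0]
width: 0.0
```

Emit:
step_arm:
  series:
    - {"rx": 0, "ry": 0, "rz": 0, "tx": 0, "ty": 0.02, "tz": 0, "jaw": 1}
    - {"rx": 0, "ry": 0, "rz": 0, "tx": 0, "ty": 0.025, "tz": 0, "jaw": 1}
    - {"rx": 0, "ry": 0, "rz": 0, "tx": 0, "ty": 0.025, "tz": 0, "jaw": 1}

```text
t: 5.83
tcp_pos: [525.8, -88.4, 94.0]
eef_rot: [-1.572, -0.006, -0.038]
force: [-2.8, -3.4, 7.8]
width: 0.2
```

Field 1 is rigid too (94.0 mm, 8 N). On to field 0.

Emit:
step_arm:
  series:
    - {"rx": 0, "ry": 0, "rz": 0, "tx": 0, "ty": -0.2, "tz": 0, "jaw": 1}
    - {"rx": 0, "ry": 0, "rz": 0, "tx": 0, "ty": -0.2, "tz": -0.6, "jaw": 1}
    - {"rx": 0, "ry": 0, "rz": 0, "tx": 0, "ty": -0.2, "tz": -1.2, "jaw": 1}
    - {"rx": 0, "ry": 0, "rz": 0, "tx": 0, "ty": -0.2, "tz": -1.8, "jaw": 1}
    - {"rx": 0, "ry": 0, "rz": 0, "tx": 0, "ty": -0.15, "tz": -1.8, "jaw": 1}
    - {"rx": 0, "ry": 0, "rz": 0, "tx": 0, "ty": -0.05, "tz": -1.8, "jaw": 1}
    - {"rx": 0, "ry": 0, "rz": 0, "tx": 0, "ty": -0.02, "tz": -1.8, "jaw": 1}
    - {"rx": 0, "ry": 0, "rz": 0, "tx": 0, "ty": -0.02, "tz": -1.8, "jaw": 1}

```text
t: 6.5
tcp_pos: [523.0, -159.2, 94.5]
eef_rot: [-1.572, -0.005, -0.037]
force: [0.5, 0.9, 0.3]
width: 0.0
```

Emit:
step_arm:
  series:
    - {"rx": 0, "ry": 0, "rz": 0, "tx": 0, "ty": 0.02, "tz": 0, "jaw": 1}
    - {"rx": 0, "ry": 0, "rz": 0, "tx": 0, "ty": 0.025, "tz": 0, "jaw": 1}
    - {"rx": 0, "ry": 0, "rz": 0, "tx": 0, "ty": 0.025, "tz": 0, "jaw": 1}

```text
t: 6.75
tcp_pos: [523.1, -158.7, 94.1]
eef_rot: [-1.572, -0.005, -0.036]
force: [-1.6, -0.6, 5.1]
width: 0.2
```

Emit:
step_arm:
  series:
    - {"rx": 0, "ry": 0, "rz": 0, "tx": 0, "ty": 0.02, "tz": 0, "jaw": 1}
    - {"rx": 0, "ry": 0, "rz": 0, "tx": 0, "ty": 0.025, "tz": 0, "jaw": 1}
    - {"rx": 0, "ry": 0, "rz": 0, "tx": 0, "ty": 0.025, "tz": 0, "jaw": 1}

```text
t: 7.0
tcp_pos: [523.2, -158.6, 94.1]
eef_rot: [-1.573, -0.006, -0.036]
force: [-4.2, -2.1, 7.6]
width: 0.0
```

Field 0 is rigid. On to field 3 in the rear row.

Emit:
step_arm:
  series:
    - {"rx": 0, "ry": 0, "rz": 0, "tx": 0, "ty": -0.2, "tz": 0, "jaw": 1}
    - {"rx": 0, "ry": 0, "rz": 0, "tx": 0.6, "ty": -0.2, "tz": 0, "jaw": 1}
    - {"rx": 0, "ry": 0, "rz": 0, "tx": 1.2, "ty": -0.2, "tz": -0.02, "jaw": 1}
    - {"rx": 0, "ry": 0, "rz": 0, "tx": 1.73, "ty": -0.2, "tz": -0.04, "jaw": 1}
    - {"rx": 0, "ry": 0, "rz": 0, "tx": 1.73, "ty": -0.15, "tz": -0.04, "jaw": 1}
    - {"rx": 0, "ry": 0, "rz": 0, "tx": 1.73, "ty": -0.05, "tz": -0.04, "jaw": 1}
    - {"rx": 0, "ry": 0, "rz": 0, "tx": 1.73, "ty": -0.02, "tz": -0.04, "jaw": 1}
    - {"rx": 0, "ry": 0, "rz": 0, "tx": 1.73, "ty": -0.02, "tz": -0.04, "jaw": 1}

```text
t: 7.67
tcp_pos: [591.3, -162.4, 94.8]
eef_rot: [-1.573, -0.005, -0.036]
force: [0.2, 0.1, 0.6]
width: 0.2
```

Emit:
step_arm:
  series:
    - {"rx": 0, "ry": 0, "rz": 0, "tx": 0, "ty": 0.02, "tz": 0, "jaw": 1}
    - {"rx": 0, "ry": 0, "rz": 0, "tx": 0, "ty": 0.025, "tz": 0, "jaw": 1}
    - {"rx": 0, "ry": 0, "rz": 0, "tx": 0, "ty": 0.025, "tz": 0, "jaw": 1}

```text
t: 7.92
tcp_pos: [591.0, -162.3, 94.1]
eef_rot: [-1.573, -0.005, -0.036]
force: [-0.4, -0.4, -0.5]
width: -0.3
```

Emit:
step_arm:
  series:
    - {"rx": 0, "ry": 0, "rz": 0, "tx": 0, "ty": 0.02, "tz": 0, "jaw": 1}
    - {"rx": 0, "ry": 0, "rz": 0, "tx": 0, "ty": 0.025, "tz": 0, "jaw": 1}
    - {"rx": 0, "ry": 0, "rz": 0, "tx": 0, "ty": 0.025, "tz": 0, "jaw": 1}

```text
t: 8.17
tcp_pos: [591.0, -162.4, 94.1]
eef_rot: [-1.573, -0.006, -0.036]
force: [-2.0, 1.5, 5.6]
width: -0.3
```

One more small step to be sure, then field 4.

Emit:
step_arm:
  series:
    - {"rx": 0, "ry": 0, "rz": 0, "tx": 0, "ty": 0.025, "tz": 0, "jaw": 1}
    - {"rx": 0, "ry": 0, "rz": 0, "tx": 0, "ty": 0.035, "tz": 0, "jaw": 1}
    - {"rx": 0, "ry": 0, "rz": 0, "tx": 0, "ty": 0.035, "tz": 0, "jaw": 1}

```text
t: 8.42
tcp_pos: [591.0, -162.4, 94.1]
eef_rot: [-1.573, -0.007, -0.036]
force: [-3.6, 1.5, 8.7]
width: -0.0
```

Field 3 is rigid (8.7 N). Field 4 next.

Emit:
step_arm:
  series:
    - {"rx": 0, "ry": 0, "rz": 0, "tx": 0, "ty": -0.2, "tz": 0, "jaw": 1}
    - {"rx": 0, "ry": 0, "rz": 0, "tx": 0.02, "ty": -0.2, "tz": 0.6, "jaw": 1}
    - {"rx": 0, "ry": 0, "rz": 0, "tx": 0.02, "ty": -0.2, "tz": 1.2, "jaw": 1}
    - {"rx": 0, "ry": 0, "rz": 0, "tx": 0.02, "ty": -0.2, "tz": 1.75, "jaw": 1}
    - {"rx": 0, "ry": 0, "rz": 0, "tx": 0.02, "ty": -0.15, "tz": 1.75, "jaw": 1}
    - {"rx": 0, "ry": 0, "rz": 0, "tx": 0.02, "ty": -0.05, "tz": 1.75, "jaw": 1}
    - {"rx": 0, "ry": 0, "rz": 0, "tx": 0.02, "ty": -0.02, "tz": 1.75, "jaw": 1}
    - {"rx": 0, "ry": 0, "rz": 0, "tx": 0.02, "ty": -0.02, "tz": 1.75, "jaw": 1}

```text
t: 9.08
tcp_pos: [594.1, -93.1, 94.3]
eef_rot: [-1.573, -0.007, -0.036]
force: [0.4, 0.2, -0.9]
width: -0.3
```

Emit:
step_arm:
  series:
    - {"rx": 0, "ry": 0, "rz": 0, "tx": 0, "ty": 0.02, "tz": 0, "jaw": 1}
    - {"rx": 0, "ry": 0, "rz": 0, "tx": 0, "ty": 0.025, "tz": 0, "jaw": 1}
    - {"rx": 0, "ry": 0, "rz": 0, "tx": 0, "ty": 0.025, "tz": 0, "jaw": 1}

```text
t: 9.33
tcp_pos: [594.1, -93.6, 93.6]
eef_rot: [-1.573, -0.007, -0.037]
force: [-0.9, 0.7, 2.8]
width: -0.3
```

Emit:
step_arm:
  series:
    - {"rx": 0, "ry": 0, "rz": 0, "tx": 0, "ty": 0.02, "tz": 0, "jaw": 1}
    - {"rx": 0, "ry": 0, "rz": 0, "tx": 0, "ty": 0.03, "tz": 0, "jaw": 1}
    - {"rx": 0, "ry": 0, "rz": 0, "tx": 0, "ty": 0.03, "tz": 0, "jaw": 1}

```text
t: 9.58
tcp_pos: [594.2, -93.7, 92.6]
eef_rot: [-1.573, -0.007, -0.037]
force: [-0.8, 2.4, 4.4]
width: -0.0
```

Emit:
step_arm:
  series:
    - {"rx": 0, "ry": 0, "rz": 0, "tx": 0, "ty": 0.02, "tz": 0, "jaw": 1}
    - {"rx": 0, "ry": 0, "rz": 0, "tx": 0, "ty": 0.03, "tz": 0, "jaw": 1}
    - {"rx": 0, "ry": 0, "rz": 0, "tx": 0, "ty": 0.03, "tz": 0, "jaw": 1}

```text
t: 9.83
tcp_pos: [594.2, -93.7, 91.6]
eef_rot: [-1.573, -0.007, -0.037]
force: [-1.7, 2.3, 4.0]
width: 0.3
```

Field 4 gives way. Press to about 5.5 mm, hold, then check.

Emit:
step_arm:
  series:
    - {"rx": 0, "ry": 0, "rz": 0, "tx": 0, "ty": 0.03, "tz": 0, "jaw": 1}
    - {"rx": 0, "ry": 0, "rz": 0, "tx": 0, "ty": 0.06, "tz": 0, "jaw": 1}
    - {"rx": 0, "ry": 0, "rz": 0, "tx": 0, "ty": 0.09, "tz": 0, "jaw": 1}
    - {"rx": 0, "ry": 0, "rz": 0, "tx": 0, "ty": 0.09, "tz": 0, "jaw": 1}
    - {"rx": 0, "ry": 0, "rz": 0, "tx": 0, "ty": 0.09, "tz": 0, "jaw": 1}
    - {"rx": 0, "ry": 0, "rz": 0, "tx": 0, "ty": 0.09, "tz": 0, "jaw": 1}
    - {"rx": 0, "ry": 0, "rz": 0, "tx": 0, "ty": 0.09, "tz": 0, "jaw": 1}
    - {"rx": 0, "ry": 0, "rz": 0, "tx": 0, "ty": 0.09, "tz": 0, "jaw": 1}
    - {"rx": 0, "ry": 0, "rz": 0, "tx": 0, "ty": 0.09, "tz": 0, "jaw": 1}

```text
t: 10.58
tcp_pos: [594.3, -93.7, 88.0]
eef_rot: [-1.573, -0.007, -0.037]
force: [-0.4, 1.7, 4.1]
width: 0.3
```

Run:
```python
from cell import monitor, vision
import cv2
for n in ("side",):
    p=vision.capture(n); im=p["image"][:,:,::-1]
    cv2.imwrite(f"pics/{n}2.png", cv2.resize(im[160:340,170:410],None,fx=3,fy=3))
```

```text
(no output)
```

View pics/side2.png

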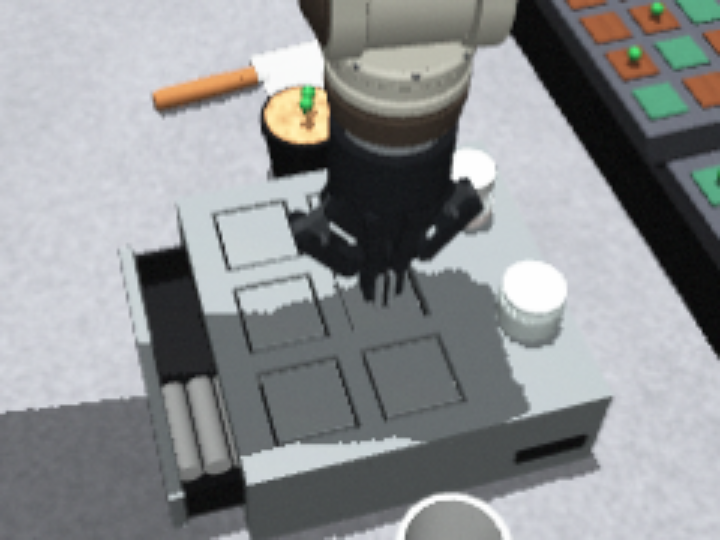

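The picture shows the drawer sprung out on the left (x≈120–240, y≈250–520), with batteries visible and the bystanders in place. Now I'll rise straight up.

Emit:
step_arm:
  series:
    - {"rx": 0, "ry": 0, "rz": 0, "tx": 0, "ty": -0.3, "tz": 0, "jaw": 1}
    - {"rx": 0, "ry": 0, "rz": 0, "tx": 0, "ty": -0.8, "tz": 0, "jaw": 1}
    - {"rx": 0, "ry": 0, "rz": 0, "tx": 0, "ty": -1.6, "tz": 0, "jaw": 1}
    - {"rx": 0, "ry": 0, "rz": 0, "tx": 0, "ty": -2.4, "tz": 0, "jaw": 1}
    - {"rx": 0, "ry": 0, "rz": 0, "tx": 0, "ty": -3.2, "tz": 0, "jaw": 1}
    - {"rx": 0, "ry": 0, "rz": 0, "tx": 0, "ty": -3.8, "tz": 0, "jaw": 1}
    - {"rx": 0, "ry": 0, "rz": 0, "tx": -1, "ty": -4, "tz": 0, "jaw": 1}
    - {"rx": 0, "ry": 0, "rz": 0, "tx": -2, "ty": -4, "tz": 0, "jaw": 1}
    - {"rx": 0, "ry": 0, "rz": 0, "tx": -3, "ty": -4, "tz": 0, "jaw": 1}
    - {"rx": 0, "ry": 0, "rz": 0, "tx": -3, "ty": -4, "tz": 0, "jaw": 1}
    - {"rx": 0, "ry": 0, "rz": 0, "tx": -3, "ty": -4, "tz": 0, "jaw": 1}
    - {"rx": 0, "ry": 0, "rz": 0, "tx": -3, "ty": -4, "tz": 0, "jaw": 1}

```text
t: 11.63
tcp_pos: [473.4, -89.1, 247.8]
eef_rot: [-1.574, -0.009, -0.037]
force: [0.5, 0.1, -0.8]
width: 0.0
```

Run:
```python
from cell import monitor, vision, spotter
from h import *
print(monitor.observe()["force"])
p=vision.capture("side"); cv2.imwrite("pics/side3.png",cv2.resize(p["image"][160:340,170:410,::-1],None,fx=3,fy=3))
def pts(L):
    v=[560,-91.37,-.0367];c,s=np.cos(v[2]),np.sin(v[2]); L=np.array(L,float);return np.c_[v[0]+c*L[:,0]-s*L[:,1],v[1]+s*L[:,0]+c*L[:,1],L[:,2]]
H={"seed_jar":102,"tin":98,"pot":40,"cup":38,"bottle":75,"label_box":22,"trowel":10}
for nm,h in H.items():
    b=spotter.boxes_of(p,nm)
    if b: print(nm,b[0]["confidence"],np.round(ray(p,(b[0]["xy"][0]*560,b[0]["xy"][1]*420),h),0))
```

```text
[ 0.45502385  0.07047132 -0.82075   ]
seed_jar 0.7 [678. -42. 102.]
tin 0.59 [ 689. -138.   98.]
pot 0.88 [606. 110.  40.]
cup 0.96 [ 581. -266.   38.]
bottle 0.98 [ 605. -385.   75.]
label_box 0.61 [688. 100.  22.]
trowel 0.68 [646. 202.  10.]
```

View pics/side3.png

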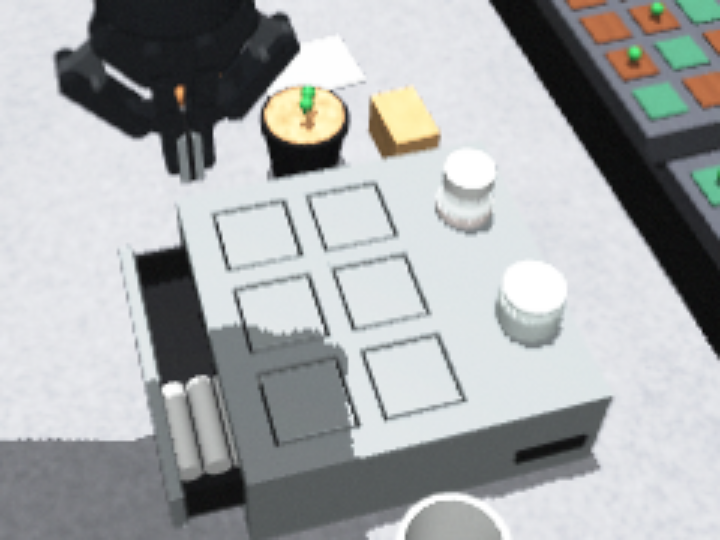

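Run:
```python
from cell import monitor, vision, manip
from h import *
p=vision.capture("side")
c,s=np.cos(-.0367),np.sin(-.0367)
for z in (60,70,75):
  for uv in ((170+122/3,160+250/3),(170+180/3,160+522/3)):
    w=ray(p,uv,z)[:2]-[560,-91.37]; print(z,"local",np.round([c*w[0]+s*w[1],-s*w[0]+c*w[1]],0))
print(manip.sign_off(), monitor.observe()["t"])
```

```text
60 local [-129.   96.]
60 local [-128. -122.]
70 local [-129.   87.]
70 local [-128. -127.]
75 local [-130.   83.]
75 local [-128. -129.]
the job is handed in; nothing more can be done
the job is handed in; nothing more can be done
```

The drawer is out and the job is handed in. I felt across the fields with the closed fingertips. Both front-side fields, the front middle one and the rear right one (y = -70) were rigid at 7–9 N. The rear middle field (x = +35, y = 0) gave way at about 3–4 N, so I pressed it in about 6 mm and the drawer sprang out. I left the sixth field (rear left) untouched. I then lifted straight up and moved back clear, with the TCP at z = 248 mm.

**Drawer:** the last side picture puts its front about 43–45 mm ahead of the controller's front, with a few mm of uncertainty. That fits fully out at 40 mm.

**Catch:** in that picture the pressed field looks flush again; I had no direct reading of its travel.

**Robot:** the wrist force at the end was about 1 N, so the robot touches nothing.

**Bystanders:** all stand as before in the picture. Six were re-measured within about 10 mm of their first positions, which is the detector's scatter. The trowel read about 34 mm off; I put that down to the gripper hiding part of it in the view, since the arm came no lower than about 245 mm near it. I did not re-check it from another camera.

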